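Index the tapping jig by four clicks and lock it

ROBOT

A 6-joint arm with a two-finger parallel gripper is mounted at the origin on a cart in front of the work surface, level with it; the furniture and walls round the work are solid. World frame = base frame: x ahead of the robot, y to its left, z up, the work surface at z = 0. Lengths are in mm, angles in rad, forces in N, time in s.
With the tool pointing down it reaches from about 300 to 775 mm from the base axis. Payload 14.6 kg.
Tool frame: the origin (TCP) lies between the finger pads; the fingertips stand 22 mm ahead of it and the grasp point (between the pads) lies 3 mm ahead of it (finger_overhang is the distance from the TCP to the fingertips, in mm); z points along the fingers, y is the direction in which the jaws open and shut (so a half turn about z gives the same grasp; the last joint's range is limited). The gripper opens to 94 mm and grips with 3 to 60 N. Pads are 16 mm wide; open, the fingers measure 119 mm over their backs; the gripper's body (75 mm by 177 mm) begins 78 mm behind the grasp point.
Start: joints at [1.089, 0.3, 1.521, -0, 1.321, -0.067], TCP at [221.65, 503.349, 227.446] pointing down, gripper open.
Joint ranges: [-3.03, 3.03], [-0.79, 2.21], [0.23, 2.52], [-1.04, 4.18], [0, 3.07], [-2.55, 2.55]. Speed limits (rad/s): [2.22, 2.22, 2.57, 3.14, 3.14, 3.14].

INTERFACE

Orientations are given as [roll, pitch, yaw] about the fixed x, y, z axes, in that order (R = Rz(yaw) Ry(pitch) Rx(roll)).
In Python, from cell import * gives the robot as it stands.
- The arm moves only by the tool jog_arm, never from a script. Its argument "increments" is a list of rows, each a list of 7 numbers: the shift along the tool's x, y, z in cm, then the turn, a rotation vector about the tool's x, y, z in degrees, then the finger opening in cm, from 0 to 9.4. In form: [[x, y, z, wx, wy, wz, grip], ...]. A call has 1 to 20 rows; each row shifts and turns the commanded pose from where the row before left it, along the tool's axes as they then stand; what a row does not reach is not made up. A row lasts 1/8 s, in which the tool goes at most 62.5 mm and 10.7 degrees, less where a joint would pass 70% of its speed; a pose out of reach is approached as far as the arm can. A call is refused whole if a number of a shift passes 6.25 or a number of a turn 10.7, either way. A call with a gripper value outside its range is refused whole. The fingers move at their own pace and stop on an object; "squeeze" is the grip in N (left out, the last holds). Time passes only in rows, so rows that do not move let the fingers close. It gives the time, the measured TCP pose, the force and the opening at its end, in the units of the state.
- read_state(): the state, without advancing time (a new reading comes with each control period).
- camera(name): name is "scene" or "top"; returns a dict with "image" (480x640x3 uint8, red, green, blue), "K" (3x3 intrinsics, pixels), "rvec" (rotation vector, rad) and "tvec" (3), from world to camera coordinates, as OpenCV has them. Camera axes: x right, y down, z forward; pixel columns grow to the right and rows downward; lengths in mm; the calibration is good to about 2 mm. A picture is of the moment at which its call begins. There is no depth.
- sign_off(): hands the job in, once; it reports no verdict.
Trained networks look in a picture, given as the dict that the camera call returned (one of the last four; its "shot" number tells which), for a name from the list of things; names that differ only in an ending like _2 or _b are one class to them, and where a whole thing is asked for, a point or a joint stands for the part that bears it (a point fixed in the world has none). Each returns a list of dicts, best first, with "conf" (0 to 1); they miss things now and then, are a little off and sometimes report something else, mostly with a low value. They report only what shows in the picture. A call takes as long as a camera call.
- recognise(picture, name): "centre" ([x, y, z] in mm, in the coordinates of the camera as it stood for that picture, good to about 4 mm: the middle of the surface that is visible of it).
- regions_of(picture, name): "mask" (480x640 bool, what is visible of it).
The state is a dict: "clock": time; "joints": joint angles; "qd": joint speeds; "effort": joint torques, N m; "eef_pos": TCP position; "eef_rot": TCP orientation; "wrist_force": force on the tool from outside, world axes, zero at the start; "moment": the same for the moment, N m; "finger_gap": finger opening in mm.
Only numpy, scipy, OpenCV 4.12 (cv2) and the standard library are available. Lean on these libraries where they do the work, as an engineer would, in place of code of your own. Each camera call takes 0.05 s, during which the arm holds its last target.

TASK

On the indexing jig every fourth hole of the ring plate is to be tapped, and the hole now under the guide bush is done. With a fingertip against one of its four rubber-sleeved arms, push the index wheel round clockwise (seen from above) by exactly four clicks, so that the fourth hole on stands under the bush; then push the upright handle of the lock lever away from you until the lever is fully home and its nose sits in the wheel's notch. Leave the other things on the bench where they are.

Things in the scene. Friction and masses are not known exactly. Their poses are not given: they have to be found in the camera images.
- jig: Indexing jig, fixed: grey round base 210 mm across, 14 mm high; four low bolt lugs reach 132 mm out, 19 mm high. Origin: centre of its underside, on the bench, under the wheel's vertical axis. z up; x from the axis to the bush column at the back. Sprung detent housing: 75 degrees from x towards y, up to 120 mm out, 32 mm high. Lock lever on the -y side. The whole -x side is free for fingers.
- bush (a point): Foot of the steel guide bush, over one hole of the ring plate: 42 mm from the wheel's axis along the jig's x, 61 mm above the bench. Its arm (24 mm wide, top 99 mm high) runs from it along x to a column 142 mm from the axis, top 112 mm high.
- wheel (a joint): Index wheel angle about the jig's z, rad, growing clockwise seen from above. 24 click stops, at whole multiples of 0.2618 (15 degrees); a sprung roller draws it into the nearest stop, so past half-way it runs on into the next by itself. No end stops. Starts in the stop at 0, 0.262 or 0.524. Turning takes about 3 to 6 N at the arms. Toothed rim 67 mm from the axis, plate top 58 mm, nut 80 mm high.
- arm1 (a point): Middle of the rubber sleeve of one of the wheel's four level radial arms (90 degrees apart), 95 mm from the wheel's axis, 44 mm above the bench. Sleeve: black, 16 mm thick, from 71 to 118 mm from the axis, on a 9 mm rod. Below the arms all is under 20 mm high, but for the detent housing and the lock lever's bar.
- arm2 (a point): The same point on the next arm clockwise (seen from above) of arm1.
- arm3 (a point): The same point on the next arm clockwise of arm2.
- arm4 (a point): The same point on the next arm clockwise of arm3.
- lock (a joint): Lock lever angle about its upright pivot, rad: 0 to 0.1 is open (as at the start), 0.55 fully home, against a stop; it grows anticlockwise seen from above. Stays where it is left; takes about 1.5 to 3 N at the handle. It comes home only with the wheel in a click stop; otherwise its nose meets a tooth on the way.
- lock_handle (a point): Middle of the lock lever's upright black handle, a pin 20 mm thick, 34 to 80 mm above the bench (this point at 57 mm). The lever's pivot is at x = 0.0014, y = -0.0725 in the jig's frame, 85 mm from this point; a flat bar 11 mm wide, 25 to 34 mm above the bench, joins them. Going home the handle swings about 45 mm towards the jig's x.
- tape: Roll of black tape, 59 mm across, 19 mm high; origin under its centre. Bystander.
- file: Flat file with wooden handle, 260 mm long; origin under its centre. Bystander.
- offcut: Pine offcut, 45 x 110 x 36 mm; origin under its centre. Bystander.
- driver_red: Red-handled screwdriver, 199 mm long; origin under its centre. Bystander.
- screw_box: Small grey screw box, 62 x 102 x 34 mm, beside the jig; origin under its centre. Bystander, loose.

How it is judged:
By the outcome, as a careful person would: the job done as asked, in the order asked, and still so for the second after the job is handed in, with the robot touching nothing.
It also fails if it takes over 58 s, if anything falls off the work surface, if the arm or the gripper's body presses on something with over 40 N, if the wrist force passes 120 N, or if a joint passes its speed limit or range.

## Working session

There is one attempt and no reset: what is moved stays moved. The work goes in short steps, Python scripts to look and compute and a tool call to move; the robot and the scene stay as the last step left them, time stands still between calls to the robot, and variables do not carry over. Pictures are saved under pics/ and viewed, and the job is handed in when it is done.

Besides the shell and the picture viewer there is one more tool, called after "Call:" by a JSON object that holds its "name" and its "arguments". jog_arm: Moves the arm, as the interface text tells. Its arguments: {"type":"object","properties":{"increments":{"type":"array"},"squeeze":{"type":"number"}},"required":["increments"]}

```bash
mkdir -p pics; ls; cat > h.py <<'E'
from cell import *
import numpy as np, cv2
def shot(name,fn):
    p=camera(name); cv2.imwrite('pics/'+fn,cv2.cvtColor(p['image'],cv2.COLOR_RGB2BGR)); return p
def RT(p):
    return cv2.Rodrigues(np.array(p['rvec'],float))[0],np.array(p['tvec'],float).ravel()
def toworld(p,c):
    R,t=RT(p); return R.T@(np.array(c)-t)
def pix2z(p,u,v,z):
    R,t=RT(p); K=np.array(p['K']); d=R.T@np.linalg.inv(K)@np.array([u,v,1.]); o=-R.T@t
    return o+d*(z-o[2])/d[2]
def proj(p,X):
    R,t=RT(p); q=np.array(p['K'])@(R@np.array(X,float)+t); return q[:2]/q[2]
E
python3 - <<'E'
from h import *
for n in ['scene','top']:
    p=shot(n,n+'0.png')
    print(n,RT(p)[0].T@-RT(p)[1])
    for o in ['jig','bush','arm1','lock_handle','wheel','lock','screw_box','tape','file','offcut','driver_red']:
        r=recognise(p,o)
        print(o,[(np.round(toworld(p,x['centre'])).tolist(),np.round(proj(p,toworld(p,x['centre']))).tolist(),round(x['conf'],2)) for x in r[:5]])
print(read_state())
E
```

```text
pics
scene [-268.26155325 -714.36855747  585.3640928 ]
jig [([544.0, -38.0, 34.0], [335.0, 260.0], 0.55)]
bush [([539.0, -38.0, 32.0], [334.0, 261.0], 0.62)]
arm1 [([535.0, -42.0, 51.0], [334.0, 255.0], 0.72)]
lock_handle [([555.0, -168.0, 31.0], [381.0, 275.0], 0.69), ([532.0, -42.0, 48.0], [333.0, 257.0], 0.58), ([691.0, -228.0, 34.0], [433.0, 261.0], 0.21)]
wheel [([536.0, -44.0, 52.0], [334.0, 255.0], 0.8)]
lock [([558.0, -170.0, 35.0], [382.0, 273.0], 0.85)]
screw_box [([691.0, -228.0, 33.0], [433.0, 261.0], 0.94)]
tape [([348.0, -202.0, 17.0], [336.0, 326.0], 0.59)]
file [([334.0, 202.0, 9.0], [208.0, 271.0], 0.58)]
offcut [([393.0, 377.0, 34.0], [186.0, 236.0], 0.7)]
driver_red [([485.0, -332.0, 18.0], [427.0, 319.0], 0.93)]
top [ 272.95821878   23.97083076 1498.31592154]
jig [([558.0, -16.0, 32.0], [329.0, 240.0], 0.78)]
bush [([554.0, -15.0, 33.0], [328.0, 241.0], 0.71), ([545.0, -12.0, 56.0], [328.0, 243.0], 0.3)]
arm1 [([545.0, -14.0, 59.0], [328.0, 242.0], 0.76), ([560.0, -125.0, 40.0], [369.0, 239.0], 0.75)]
lock_handle [([557.0, -130.0, 30.0], [370.0, 240.0], 0.68), ([4
[... 517 characters left out ...]
([482.0, -323.0, 25.0], [440.0, 268.0], 0.9)]
{'clock': 1.2, 'joints': array([ 1.08937937e+00,  2.99876821e-01,  1.52100980e+00, -2.53670975e-05,
        1.32069908e+00, -6.65986088e-02]), 'qd': array([-0.00096687, -0.00038343,  0.000229  , -0.0007045 ,  0.00040305,
       -0.00168901]), 'effort': array([ 3.18680723e-04, -5.31658065e+01, -3.52919090e+01,  7.08976155e-02,
        2.12093705e-02, -9.23157563e-05]), 'eef_pos': array([221.66419048, 503.33860109, 227.45415067]), 'eef_rot': array([3.14158736e+00, 2.49858660e-05, 2.72678058e+00]), 'wrist_force': array([ 0.05464029, -0.26644313, -0.06966056]), 'moment': array([-0.0151137 , -0.02842265,  0.00974832]), 'finger_gap': 93.90711720404394}
```

```bash
python3 - <<'E'
import cv2
a=cv2.imread('pics/top0.png');b=cv2.imread('pics/scene0.png')
cv2.imwrite('pics/top0c.png',cv2.resize(a[170:320,250:450],None,fx=4,fy=4,interpolation=cv2.INTER_CUBIC))
cv2.imwrite('pics/scene0c.png',cv2.resize(b[180:330,250:450],None,fx=4,fy=4,interpolation=cv2.INTER_CUBIC))
E
```

```text
(no output)
```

View pics/top0c.png

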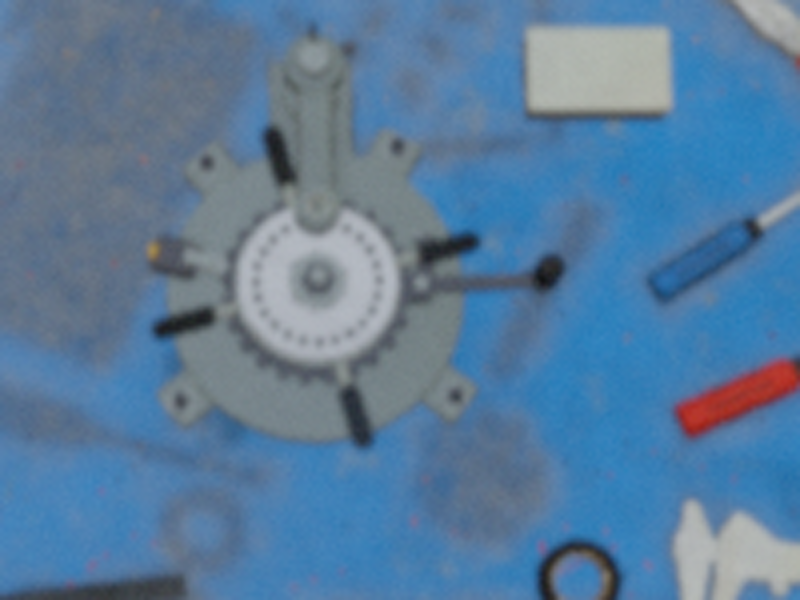

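View pics/scene0c.png

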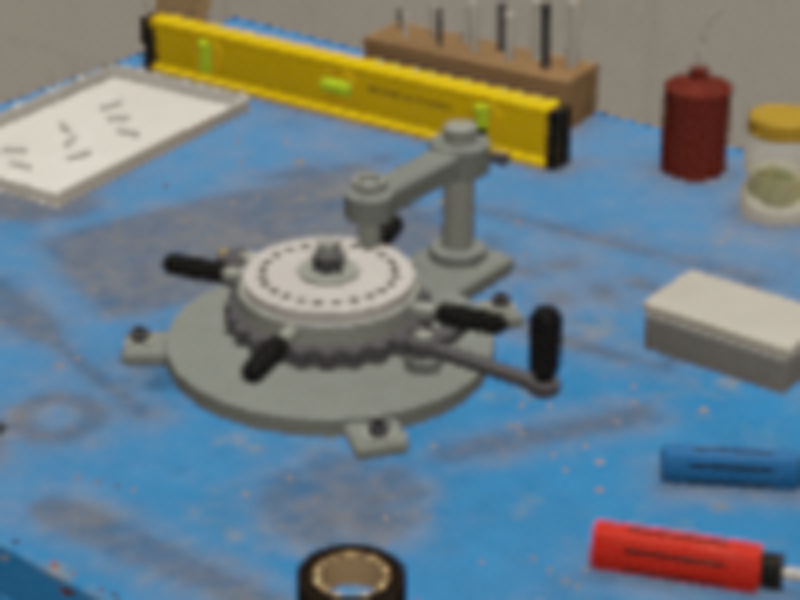

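View pics/top0.png

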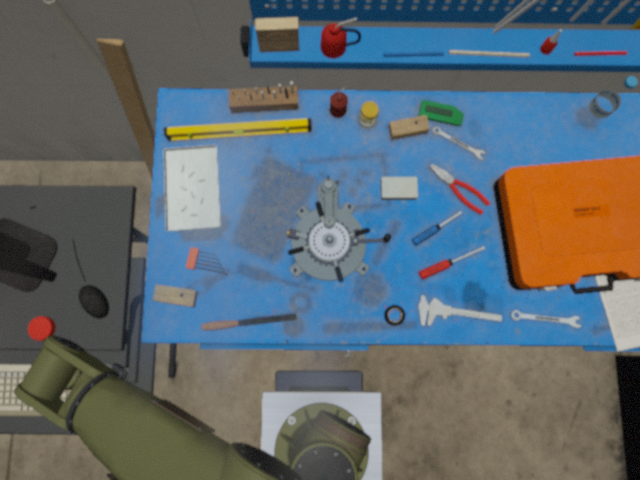

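```bash
cat >> h.py <<'E'
def cp(u,v): return 250+(u+.5)/4-.5,170+(v+.5)/4-.5
E
python3 - <<'E'
from h import *
p=camera('top')
nut=pix2z(p,*cp(319,280),80)
col=pix2z(p,*cp(315,57),112)
print('nut',nut,'col',col, np.linalg.norm((col-nut)[:2]), np.degrees(np.arctan2(*(col-nut)[1::-1])))
print('handle',pix2z(p,*cp(551,264),80),pix2z(p,*cp(548,275),57))
# sleeve masks: dark
for n,(u,v) in dict(back=(281,155),right=(448,249),front=(355,415),left=(185,321)).items():
    w=pix2z(p,*cp(u,v),44); d=(w-nut)[:2]; print(n,w,np.hypot(*d),np.degrees(np.arctan2(d[1],d[0])))
print('box',[pix2z(p,*cp(u,v),34).round() for u,v in [(527,28),(672,28),(670,112),(527,112)]])
print('det',[pix2z(p,*cp(u,v),32).round() for u,v in [(150,250),(190,258)]])
E
```

```text
nut [549.01985756 -16.21182108  80.        ] col [694.63366576 -12.27416641 112.        ] 145.66703904069576 1.549001621750643
handle [ 561.20785908 -172.08159855   80.        ] [ 558.21055104 -173.0732379    57.        ]
back [644.30856253   9.38786079  44.        ] 98.66752763023989 15.037665203572516
right [ 578.50833702 -106.14512757   44.        ] 94.64444006898164 -71.84605763325138
front [462.82998048 -41.90211877  44.        ] 89.93712417844205 -163.4024546420724
left [526.7174821   74.41402965  44.        ] 93.32974216637679 103.82535669615798
box [array([ 741., -165.,   34.]), array([ 742., -267.,   34.]), array([ 680., -264.,   34.]), array([ 679., -164.,   34.])]
det [array([579., 100.,  32.]), array([573.,  72.,  32.])]
```

Call:
{"name": "jog_arm", "arguments": {"increments": [[0,0,0,0,0,10,0],[0,0,0,0,0,10,0],[0,0,0,0,0,10,0],[0,0,0,0,0,10,0],[0,0,0,0,0,10,0],[-2.2,0.27,0,0,0,0,0],[-4.4,0.53,0,0,0,0,0],[-4.4,0.53,0,0,0,0,0],[-4.4,0.53,0,0,0,0,0],[-4.4,0.53,0,0,0,0,0],[-4.4,0.53,0,0,0,0,0],[-4.4,0.53,0,0,0,0,0],[-4.4,0.53,0,0,0,0,0],[-4.4,0.53,0,0,0,0,0],[-4.4,0.53,0,0,0,0,0],[-4.4,0.53,0,0,0,0,0],[-4.4,0.53,0,0,0,0,0],[-4.4,0.53,0,0,0,0,0],[-4.4,0.53,0,0,0,0,0],[-2.2,0.26,0,0,0,0,0]], "squeeze": 20}}

```text
clock: 3.75
eef_pos: [465.5, -69.2, 227.4]
eef_rot: [-3.142, 0.0, 1.853]
wrist_force: [-0.7, 1.2, -0.0]
finger_gap: 0.3
```

Call:
{"name": "jog_arm", "arguments": {"increments": [[0,0,2,0,0,0,0],[0,0,4,0,0,0,0],[0,0,4,0,0,0,0],[0,0,2.7,0,0,0,0],[0,0,1,0,0,0,0],[0,0,0,0,0,0,0]]}}

```text
clock: 4.5
eef_pos: [465.2, -67.4, 90.6]
eef_rot: [-3.141, -0.0, 1.854]
wrist_force: [-0.2, 0.2, 0.7]
finger_gap: 0.3
```

```bash
python3 - <<'E'
from h import *
for n in ['scene','top']:
    p=shot(n,n+'1.png'); a=p['image'][:,:,::-1]
    cv2.imwrite('pics/'+n+'1c.png',cv2.resize(a[170:320,250:450],None,fx=4,fy=4,interpolation=cv2.INTER_CUBIC))
E
```

```text
(no output)
```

View pics/scene1c.png

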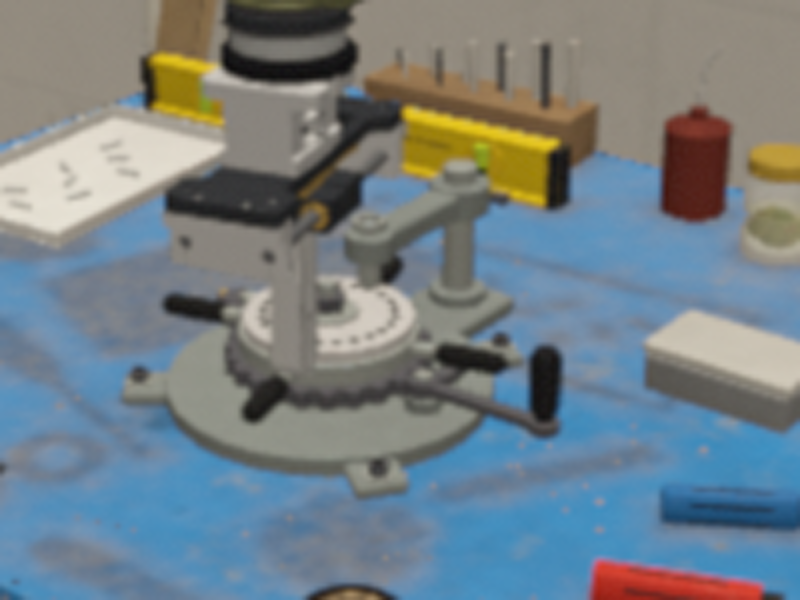

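View pics/top1c.png

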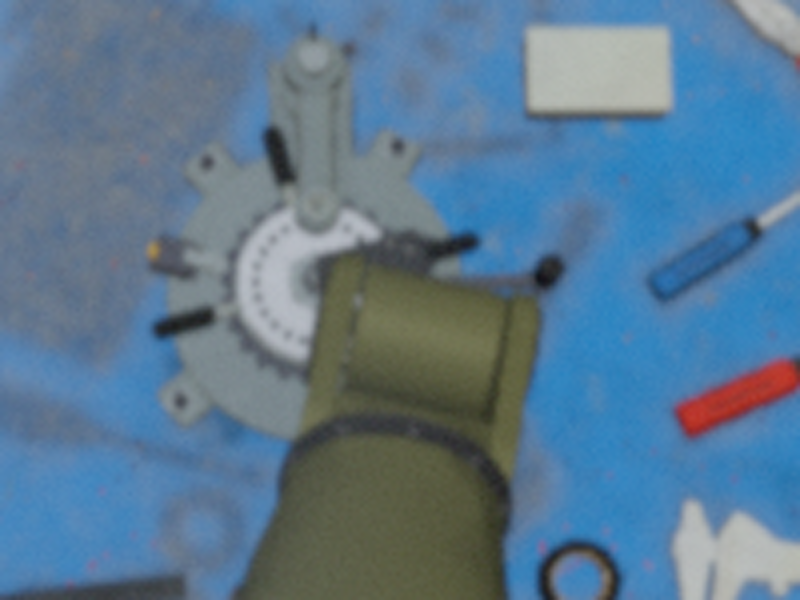

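```bash
cat > ov.py <<'E'
from h import *
import sys
def overlay(fn,ang,P=(549,-16),extra=[],zoom=4,cam='scene',box=(250,170)):
    p=camera(cam); a=p['image'][:,:,::-1]
    x0,y0=box
    im=cv2.resize(a[y0:y0+600//zoom,x0:x0+800//zoom],None,fx=zoom,fy=zoom,interpolation=cv2.INTER_CUBIC)
    pts=[]
    for k in range(4):
        t=np.radians(ang+90*k); c,s=np.cos(t),np.sin(t)
        pts+=[[P[0]+r*c,P[1]+r*s,44] for r in (71,118)]
    pts+=[[P[0],P[1],80]]+[list(e) for e in extra]
    for X in pts:
        q=(proj(p,X)-[x0,y0]+.5)*zoom-.5
        cv2.drawMarker(im,tuple(int(round(v)) for v in q),(0,0,255),cv2.MARKER_CROSS,8,1)
    cv2.imwrite('pics/'+fn,im); return p
E
python3 - <<'E'
from ov import *
s=read_state()['eef_pos']
p=overlay('ov1.png',15.9,extra=[(s[0],s[1],s[2]-22),(559,-173,80),(559,-173,34)])
print(RT(p)[0].T@-RT(p)[1])
E
```

```text
[-268.26155325 -714.36855747  585.3640928 ]
```

View pics/ov1.png

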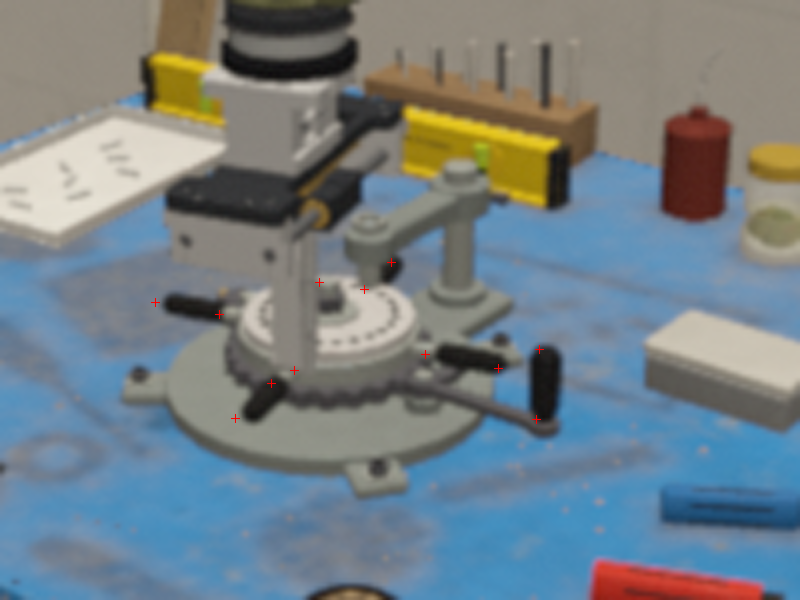

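```bash
python3 - <<'E'
from h import *
p=camera('scene')
def f(n,u,v,z): print(n,pix2z(p,*cp(u,v),z).round(1))
f('nut',331,288,80); f('handle top',546,350,80); f('front tip',251,413,44); f('front root',279,385,44);f('left tip',170,302,44);f('left root',226,311,44);f('right tip',502,363,44);f('right root',441,353,44);f('column',461,166,112)
s=read_state()['eef_pos'];print(s)
f('fingertip',293,374,s[2]-22)
E
```

```text
nut [546.9 -27.8  80. ]
handle top [ 560.2 -177.1   80. ]
front tip [445.8 -51.1  44. ]
front root [481.9 -41.2  44. ]
left tip [522.9  89.5  44. ]
left root [536.   51.8  44. ]
right tip [ 588.2 -127.8   44. ]
right root [575.6 -91.2  44. ]
column [694.4 -17.5 112. ]
[465.62542847 -67.45163014  91.45913765]
fingertip [461.7 -70.3  69.5]
```

Call:
{"name": "jog_arm", "arguments": {"increments": [[0,0,2,0,0,0,0],[0,0,2.1,0,0,0,0],[0,0,0,0,0,0,0],[0,0,0,0,0,0,0]]}}

```text
clock: 5.2
eef_pos: [465.6, -67.4, 50.4]
eef_rot: [3.14, 0.001, 1.854]
wrist_force: [0.1, 1.1, 0.3]
finger_gap: 0.1
```

Call:
{"name": "jog_arm", "arguments": {"increments": [[0.3,0,0,0,0,0,0],[0.3,0,0,0,0,0,0],[0,0,0,0,0,0,0],[0,0,0,0,0,0,0]]}}

```text
clock: 5.7
eef_pos: [463.7, -61.7, 49.7]
eef_rot: [3.141, 0.0, 1.854]
wrist_force: [1.3, -2.9, 2.4]
finger_gap: 0.9
```

Call:
{"name": "jog_arm", "arguments": {"increments": [[0.2,0,0,0,0,0,0],[0.1,0,0,0,0,0,0],[0,0,0,0,0,0,0]]}}

```text
clock: 6.08
eef_pos: [462.6, -58.7, 49.5]
eef_rot: [3.141, 0.0, 1.854]
wrist_force: [0.7, -3.7, 1.7]
finger_gap: 0.7
```

Call:
{"name": "jog_arm", "arguments": {"increments": [[0.42,-0.06,0,0,0,2.5,0],[0.42,-0.06,0,0,0,2.5,0],[0.42,-0.06,0,0,0,2.5,0],[0.42,-0.06,0,0,0,2.5,0],[0.42,-0.06,0,0,0,2.5,0],[0.42,-0.06,0,0,0,2.5,0],[0.42,-0.06,0,0,0,2.5,0],[0.42,-0.06,0,0,0,2.5,0],[0.42,-0.06,0,0,0,2.5,0],[0.42,-0.06,0,0,0,2.5,0],[0.42,-0.06,0,0,0,2.5,0],[0.42,-0.06,0,0,0,2.5,0],[0.42,-0.06,0,0,0,2.5,0],[0.42,-0.06,0,0,0,2.5,0],[0.42,-0.06,0,0,0,2.5,0],[0.42,-0.06,0,0,0,2.5,0],[0,0,0,0,0,0,0]]}}

```text
clock: 8.2
eef_pos: [455.7, 7.9, 49.1]
eef_rot: [-3.14, 0.0, 1.157]
wrist_force: [0.2, -0.3, 0.6]
finger_gap: 0.3
```

```bash
python3 - <<'E'
from ov import *
s=read_state()['eef_pos']
p=overlay('ov2.png',15.9+45,P=(551,-18),extra=[(s[0],s[1],s[2]-22)])
p=overlay('ov2t.png',15.9+45,P=(549,-16),cam='top',extra=[(s[0],s[1],s[2]-22)])
E
```

```text
(no output)
```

View pics/ov2.png

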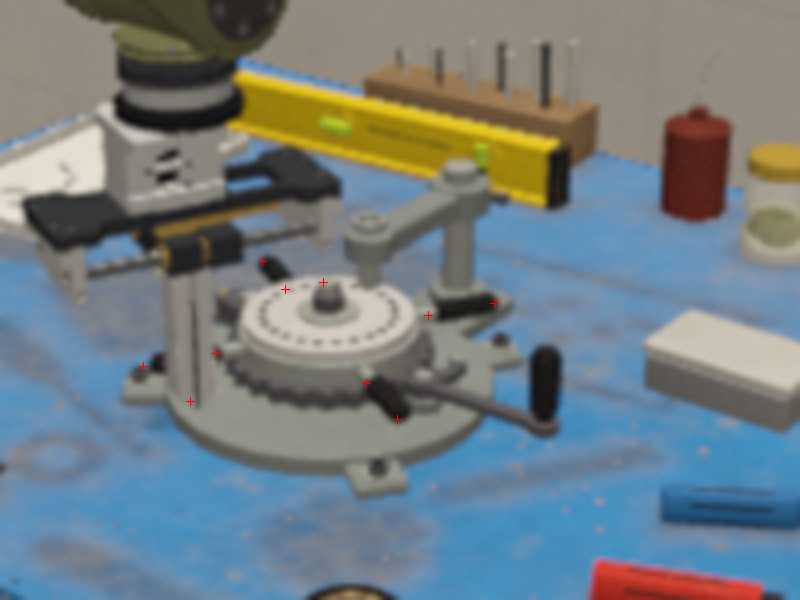

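View pics/ov2t.png

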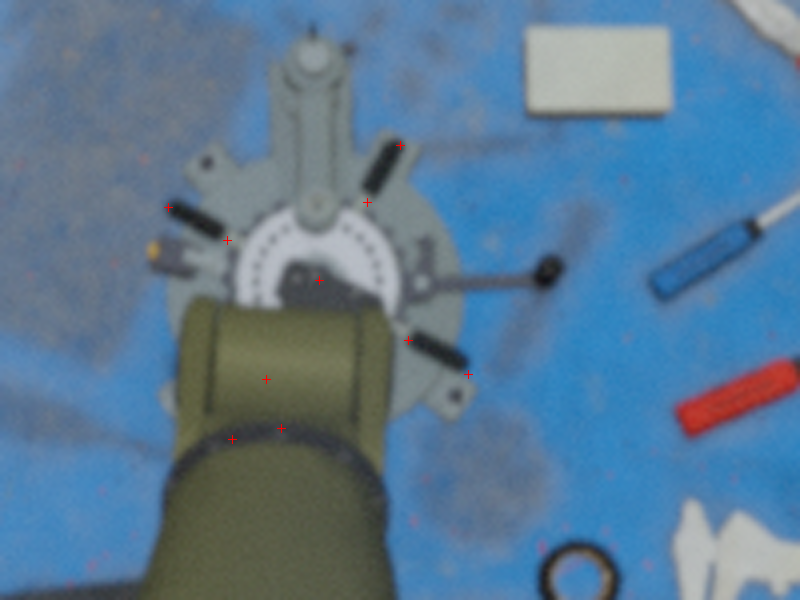

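Call:
{"name": "jog_arm", "arguments": {"increments": [[0.42,-0.06,0,0,0,2.5,0],[0.42,-0.06,0,0,0,2.5,0],[0.42,-0.06,0,0,0,2.5,0],[0.42,-0.06,0,0,0,2.5,0],[0.42,-0.06,0,0,0,2.5,0],[0.42,-0.06,0,0,0,2.5,0],[0,0,0,0,0,0,0],[0,0,0,0,0,0,0]]}}

```text
clock: 9.3
eef_pos: [465.4, 30.9, 49.3]
eef_rot: [-3.141, 0.0, 0.895]
wrist_force: [-0.2, 0.3, -0.3]
finger_gap: 0.3
```

```bash
python3 - <<'E'
from ov import *
s=read_state()['eef_pos']
p=overlay('ov3t.png',15.9+30,P=(549,-16),cam='top',extra=[(s[0],s[1],s[2]-22)])
E
```

```text
(no output)
```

View pics/ov3t.png

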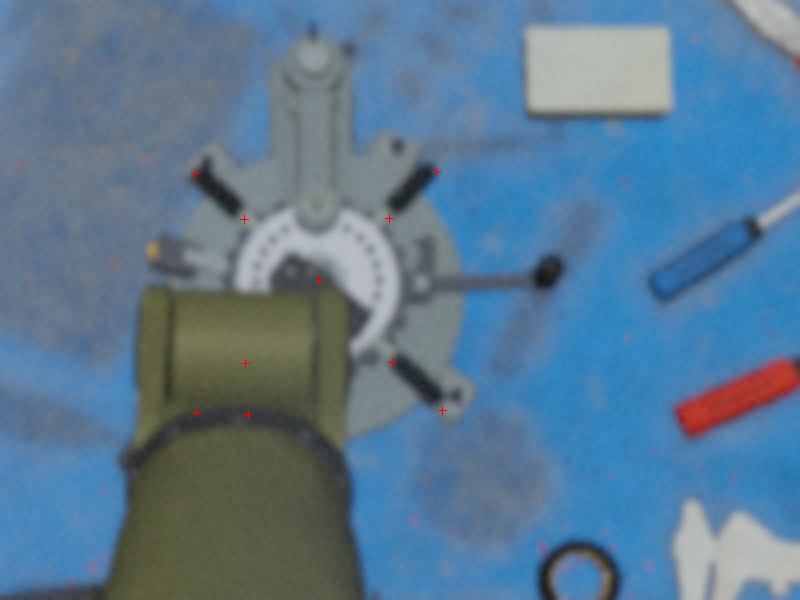

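Call:
{"name": "jog_arm", "arguments": {"increments": [[-1,0,0,0,0,0,0],[-2,0,0,0,0,0,0],[0,0,-3,0,0,0,0],[0,0,-4,0,0,0,0],[0,0,-3,0,0,0,0],[0,0,0,0,0,10,0],[0,0,0,0,0,10,0],[0,0,0,0,0,10,0],[0,0,0,0,0,10,0],[0,0,0,0,0,10,0],[1.17,3.05,0,0,0,0,0],[1.17,3.05,0,0,0,0,0],[1.17,3.05,0,0,0,0,0],[1.17,3.05,0,0,0,0,0],[1.17,3.05,0,0,0,0,0],[1.17,3.05,0,0,0,0,0],[0,0,0,0,0,0,0]]}}

```text
clock: 11.48
eef_pos: [520.1, -176.0, 149.0]
eef_rot: [-3.142, 0.001, 0.019]
wrist_force: [-0.2, 0.7, 0.9]
finger_gap: 0.4
```

```bash
python3 - <<'E'
from ov import *
s=read_state()['eef_pos']
p=overlay('ov4.png',15.9+30,P=(551,-18),extra=[(s[0],s[1],45)])
p=overlay('ov4t.png',15.9+30,P=(549,-16),cam='top',extra=[(s[0],s[1],45)])
E
```

```text
(no output)
```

View pics/ov4.png

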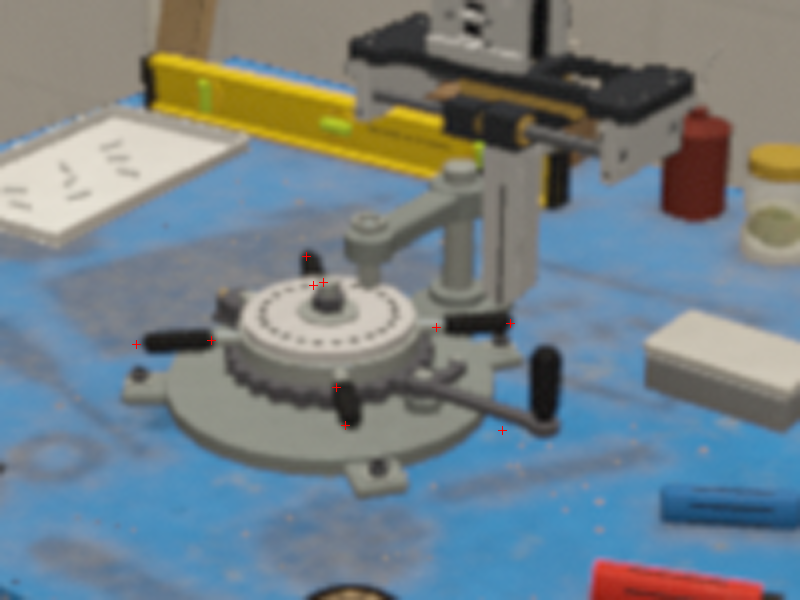

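View pics/ov4t.png

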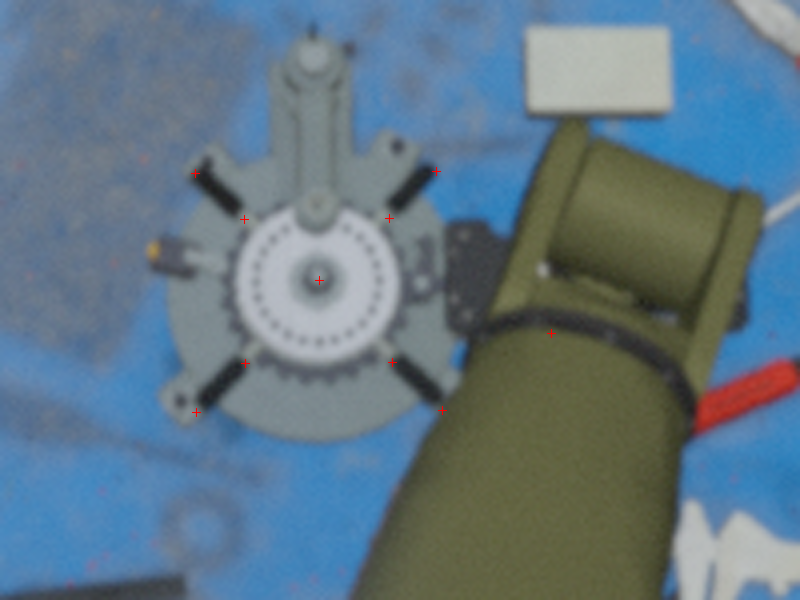

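Call:
{"name": "jog_arm", "arguments": {"increments": [[0,0,3,0,0,0,0],[0,0,3.2,0,0,0,0],[0,0,2,0,0,0,0],[0,0,0,0,0,0,0],[0,0,0,0,0,0,0]]}}

```text
clock: 12.2
eef_pos: [521.1, -173.6, 68.5]
eef_rot: [3.141, -0.001, 0.022]
wrist_force: [-0.2, -1.0, 0.2]
finger_gap: 0.0
```

```bash
python3 - <<'E'
from ov import *
s=read_state()['eef_pos']
p=overlay('ov5.png',15.9+30,P=(551,-18),extra=[(s[0],s[1],45)])
E
```

```text
(no output)
```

View pics/ov5.png

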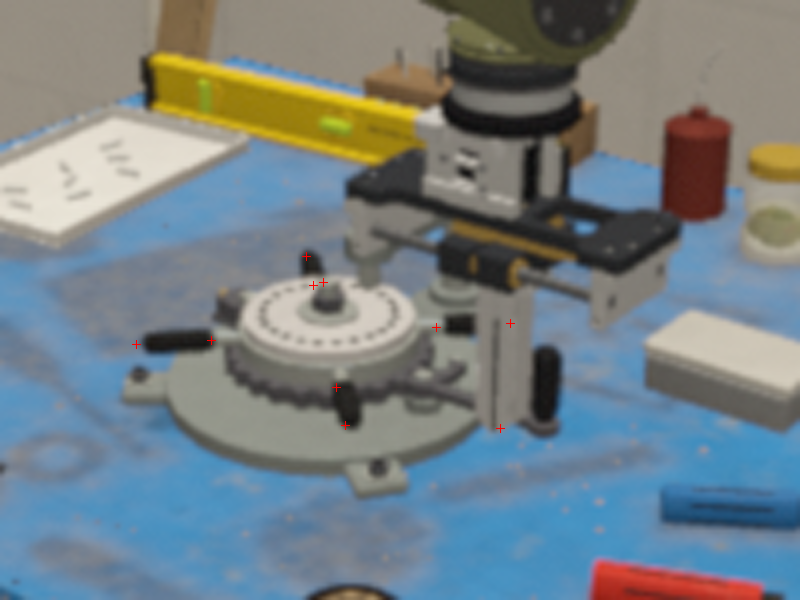

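Call:
{"name": "jog_arm", "arguments": {"increments": [[0.4,0,0,0,0,0,0],[0.4,0,0,0,0,0,0],[0.4,0,0,0,0,0,0],[0.4,0,0,0,0,0,0],[0.4,0,0,0,0,0,0],[0.4,0,0,0,0,0,0],[0.4,-0.05,0,0,0,0,0],[0.4,-0.05,0,0,0,0,0]]}}

```text
clock: 13.25
eef_pos: [553.0, -172.1, 67.4]
eef_rot: [-3.142, 0.0, 0.021]
wrist_force: [-1.7, -0.9, -0.2]
finger_gap: 0.4
```

Call:
{"name": "jog_arm", "arguments": {"increments": [[0.4,-0.1,0,0,0,0,0],[0.4,-0.1,0,0,0,0,0],[0.4,-0.15,0,0,0,0,0],[0.4,-0.2,0,0,0,0,0],[0.4,-0.2,0,0,0,0,0],[0,0,0,0,0,0,0]]}}

```text
clock: 14.0
eef_pos: [573.0, -163.9, 67.4]
eef_rot: [-3.141, -0.0, 0.022]
wrist_force: [0.3, 0.3, -0.1]
finger_gap: 0.6
```

Call:
{"name": "jog_arm", "arguments": {"increments": [[0.3,-0.15,0,0,0,0,0],[0.2,-0.1,0,0,0,0,0],[0,0,0,0,0,0,0]]}}

```text
clock: 14.38
eef_pos: [577.8, -161.5, 67.4]
eef_rot: [-3.142, -0.0, 0.022]
wrist_force: [-0.2, -0.3, 0.0]
finger_gap: 0.5
```

```bash
python3 - <<'E'
from ov import *
s=read_state();print(s['wrist_force'])
p=overlay('ov6.png',15.9+30,P=(551,-18))
E
```

```text
[-0.21521358 -0.27399156  0.01806713]
```

View pics/ov6.png

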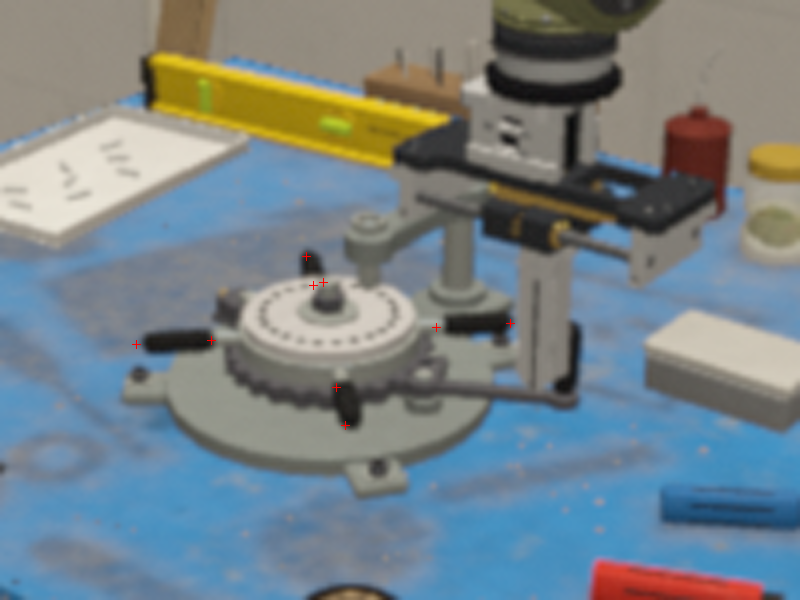

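Handle is following; the lever is nearly home. Continue until the force shows the stop.

Call:
{"name": "jog_arm", "arguments": {"increments": [[0.2,-0.1,0,0,0,0,0],[0.2,-0.1,0,0,0,0,0]]}}

```text
clock: 14.68
eef_pos: [581.7, -159.5, 67.5]
eef_rot: [3.142, 0.0, 0.021]
wrist_force: [-1.5, -1.5, 0.2]
finger_gap: 0.4
```

Call:
{"name": "jog_arm", "arguments": {"increments": [[0.2,-0.1,0,0,0,0,0],[0.2,-0.1,0,0,0,0,0]]}}

```text
clock: 14.92
eef_pos: [584.0, -158.4, 67.2]
eef_rot: [3.14, 0.005, 0.021]
wrist_force: [-22.5, -12.0, 9.0]
finger_gap: 0.2
```

Call:
{"name": "jog_arm", "arguments": {"increments": [[-1,0,0,0,0,0,0],[-2,0,0,0,0,0,0],[0,0,-3,0,0,0,0],[0,0,-5,0,0,0,0],[0,0,-5,0,0,0,0],[-3,3,0,0,0,0,0],[-5,3,0,0,0,0,0],[-5,3,0,0,0,0,0],[-5,3,0,0,0,0,0],[0,3,0,0,0,0,0],[0,3,0,0,0,0,0],[0,0,0,0,0,0,0]]}}

```text
clock: 16.42
eef_pos: [379.3, -342.9, 197.3]
eef_rot: [3.141, -0.0, 0.02]
wrist_force: [1.0, -0.4, -0.1]
finger_gap: 0.7
```

```bash
python3 - <<'E'
from ov import *
s=read_state();print(s['wrist_force'])
p=overlay('ov7.png',15.9+30,P=(551,-18))
p=overlay('ov7t.png',15.9+30,P=(549,-16),cam='top')
h=[(round(x['conf'],2),toworld(p,x['centre']).round()) for x in recognise(p,'lock_handle')]; print(h)
E
```

```text
[ 1.02645324 -0.38581335 -0.0686762 ]
[(0.55, array([ 583., -119.,   33.]))]
```

View pics/ov7.png

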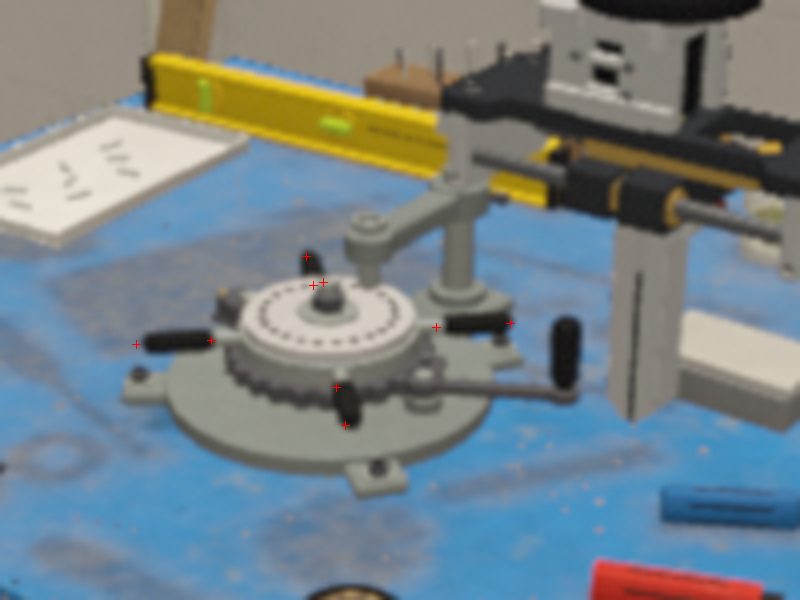

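View pics/ov7t.png

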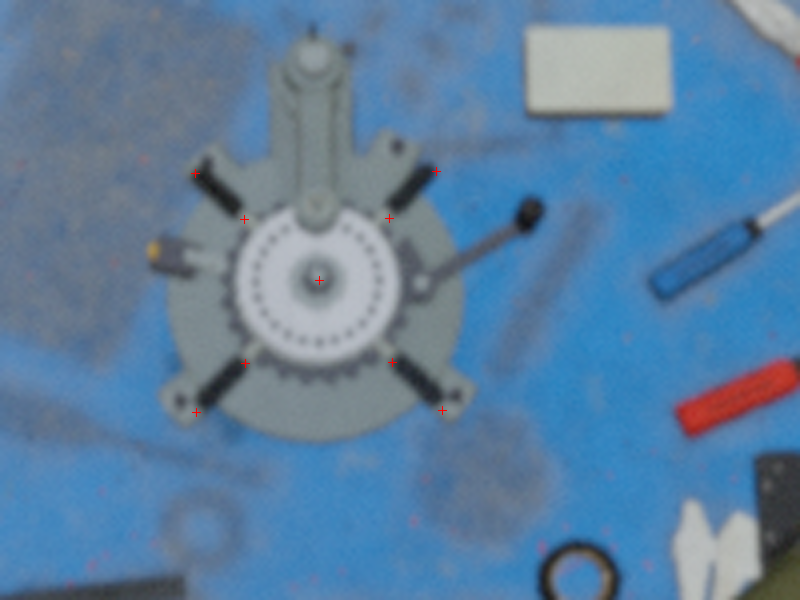

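```bash
python3 - <<'E'
from h import *
p=camera('top')
for tag,piv,top,a in [('before',(421,284),(551,264),0),('after',(421,284),(531,207),0)]:
    P=pix2z(p,*cp(*piv),36);H=pix2z(p,*cp(*top),80);d=(H-P)[:2]
    print(tag,P.round(1),H.round(1),np.hypot(*d).round(1),np.degrees(np.arctan2(d[0],-d[1])).round(1))
a=p['image'][205:255,310:400,::-1];cv2.imwrite('pics/z.png',cv2.resize(a,None,fx=8,fy=8,interpolation=cv2.INTER_CUBIC))
print(read_state()['clock'])
E
```

```text
before [555.3 -88.   36. ] [ 561.2 -172.1   80. ] 84.3 4.0
after [555.3 -88.   36. ] [ 600.4 -159.3   80. ] 84.3 32.3
16.625
```

View pics/z.png

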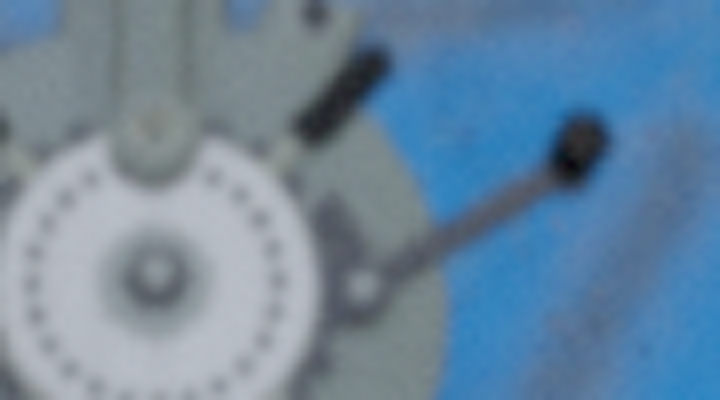

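```bash
python3 -c "
from cell import *
print(sign_off())"
```

```text
the job is handed in; nothing more can be done
None
```

I turned the index wheel four clicks clockwise, pushed the lock lever home, and handed the job in at about 16.6 s of the 58 s allowed. The hand-in gives no verdict.

- **Wheel:** I pushed the sleeved arm on the side nearest the robot with the closed fingertips. I stopped just after the fourth click snapped in, with no force left on the finger. Pictures from above, before and after locking, show the arms 60° on from the start.
- **Lock lever:** I pushed the handle away from the robot until the force rose from about 2 N to about 25 N, where I expected the stop. The handle then stood at about 32° in the picture, up from 4°; fully home should be about 33°. I could not see the nose in the notch directly, so I judge it seated from the stop force and the handle angle.
- **Other things:** The gripper was clear of everything at hand-in, with about 1 N on the wrist. The screw box, tape and both screwdrivers looked unmoved in the last pictures. The file and offcut were mostly outside those pictures, but the arm passed well above them.
- **Disagreement:** The two cameras differed by 5 to 10 mm on where the jig stands, more than the 2 mm stated. I therefore found both contacts by touch and confirmed the results in the pictures from above.

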